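Thread the block spindle into the spinner stand and hold it

TASK

Lift the steel spindle with the square brass tang out of the wooden rack and lower its shaft through the top bushing and then the bottom bushing of the green spinner stand. Stop with about 15 mm of daylight between the spindle's flange and the top bushing, where I will slip the split collar on, and finish still gripping the spindle and keeping it still there: do not let go. Leave the two wooden-headed formers in the rack and everything else on the bench where it is.

Things in the scene. Friction and masses are not known exactly. Their poses are not given: they have to be found in the camera images.
- spindle_grip (a point): Centre (half-way up) of the square brass tang on top of the spindle, the part to grip: 24 x 24 mm across flats, 45 mm tall, flats square to this frame's x and y, z up along the spindle's axis. Only the spindle has a brass square on top. It starts hanging upright in one of the rack's three holes, its flange on the rack's board.
- spindle_seat (a point): Centre of the underside of the spindle's steel flange (60 mm across, 8 mm thick, right under the tang), 30.5 mm below the centre of the tang; z up along the axis.
- spindle_tip (a point): Lower end of the spindle's steel shaft, 145.5 mm below the centre of the tang, 115 mm below the flange's underside. The shaft is 16 mm in diameter; its last 10 mm taper to 8 mm.
- spindle: The spindle: tang, flange and shaft in one loose rigid piece, 168 mm long, 0.3 to 0.6 kg. Origin at the lower end of its shaft, z up along its axis.
- bush_top (a point): Centre of the mouth of the stand's top bronze bushing, on its top face, 135 mm above the bench; z up. Upright bore 19 mm in diameter, 28 mm deep, its mouth flared to 26 mm over the top 6 mm. Nothing on the stand is taller than this bushing. The two bushings sit in round bosses of 42 mm.
- stand: The green cast bracket, bolted down (it cannot move): bench plate 165 x 120 x 12 mm, upright web 97 mm behind the axis at most, two arms, each with a bushing. It stands on one side of the bench, left or right, the rack on the other. Origin on the bushings' axis at bench level, z up, x pointing from the web to the axis.
- bush_low (a point): Centre of the lower end face of the bottom bronze bushing, 50 mm above the bench, on the same upright axis, exactly 85 mm below the mouth of the top bushing. Same 19 mm bore, 26 mm deep (from 50 to 76 mm above the bench), with the same flared mouth on top; 31 mm of free space between the two bushings, and 38 mm below the bottom one down to the bench plate.
- rack: Pale wooden rack, fixed: a drilled board 90 x 290 mm, 18 mm thick, its top 130 mm above the bench, on two end boards. Origin under its centre at bench level, y along its length. Three 22 mm holes at y = -95, 0 and 95 mm hold the spindle and the two formers in any order, each hanging by its flange with the lower end 15 mm above the bench.
- former_dome: Bystander in the rack: a former with a dark wooden mushroom head 50 mm across on the same kind of shaft; its top 35 mm above the rack's board. Origin at the lower end of its shaft.
- former_cone: Bystander in the rack: a former with a pale wooden cone head 42 mm across; its top 37 mm above the rack's board. Origin at the lower end of its shaft.
- collar: Bystander: dark steel split collar, 35 mm across and 12 mm high, lying on the bench between rack and stand. Origin at the centre of its underside.
- hex_key: Bystander: bent hex key, 70 x 24 mm, 6 mm thick, lying on the bench between rack and stand. Origin on its long leg's middle, at bench level.
- hat_block: Bystander: turned pale wooden hat block (crown shape), 168 mm across and 145 mm high, in the middle of the bench, beyond rack and stand. Origin at the centre of its underside.
- brush: Bystander: hat brush, dark wooden back 170 x 50 mm on black bristles, 40 mm high, lying on the far right. Origin at the centre of its underside, x along it.
- pin_jar: Bystander: small jar 60 mm across and 65 mm high on the far left. Origin at the centre of its underside.
Mind the look-alikes: they are no part of the job. What is shaped like the spindle but blue or pink is not meant.

How it is judged (in metres and radians):
On the way, in this order (a step that is already met when the one before it is completed fails the run):
1. the spindle is lifted clear of the rack, in the gripper (height (world z) of spindle_tip above 0.136 m and contact force between the fingers and spindle above 2 N), for 0.1 s.
2. the lower end of the shaft has come through the top bushing (z of spindle_tip in the frame of bush_top below -0.028 m and horizontal distance between spindle_tip and bush_top below 0.008 m and contact force between the fingers and spindle above 2 N), for 0.05 s.
At the end, for the whole second after the job is handed in: Shaft through both bushings, its lower end at least 5 mm below the bottom one; flange 9 to 21 mm above the top bushing; spindle at rest, still gripped and held up by the fingers; formers moved under 20 mm, other bystanders under 30 mm (z of spindle_seat in the frame of bush_top between 0.009 and 0.021 m and horizontal distance between spindle_seat and bush_top below 0.006 m and horizontal distance between spindle_tip and bush_low below 0.006 m and z of spindle_tip in the frame of bush_low below -0.005 m and angle between spindle's own z axis and vertical below 0.08 rad and linear speed of spindle below 0.02 m/s and contact force between the fingers and spindle above 2 N and distance of each of former_dome, former_cone from where it was at the start of the episode below 0.02 m and distance of each of collar, hex_key, hat_block, brush, pin_jar from where it was at the start of the episode below 0.03 m); the arm keeps its last pose, push and grip.
It fails at once if a former in the rack is disturbed (moved more than 20 mm) (distance of any of former_dome, former_cone from where it was at the start of the episode above 0.02 m).
It fails at once if another thing on the bench is disturbed (moved more than 30 mm) (distance of any of collar, hex_key, hat_block, brush, pin_jar from where it was at the start of the episode above 0.03 m).
It also fails if it takes over 58 s, if anything falls off the work surface, if the arm or the gripper's body presses on something with over 40 N, if the wrist force passes 120 N, or if a joint passes its speed limit or range.

ROBOT

A 6-joint arm with a two-finger parallel gripper is mounted at the origin on the work surface. World frame = base frame: x ahead of the robot, y to its left, z up, the work surface at z = 0. Lengths are in m, angles in degrees, forces in N, time in s.
With the tool pointing down it reaches from about 0.35 to 0.925 m from the base axis. Payload 6.4 kg.
Tool frame: the origin (TCP) lies on the centre line of the jaws, within the pads' length; the fingertips stand env.finger_overhang ahead of it and the grasp point (between the pads) lies 5 mm behind it (env.finger_overhang is the distance from the TCP to the fingertips, in m); z points along the fingers, y is the direction in which the jaws open and shut (so a half turn about z gives the same grasp; the last joint's range is limited). The gripper opens to 85 mm and grips with 20 to 120 N. Pads are 22 mm wide; open, the fingers measure 114 mm over their backs; the gripper's body (76 mm by 85 mm) begins 54 mm behind the grasp point. The pads swing forward as they close: fully open they stand 13 mm farther back than shut.
Start: joints at [-77.584, 14.043, 89.255, -0, 76.702, -9.975], TCP at [0.248, -0.601, 0.245] pointing down, gripper open.
Joint ranges: [-179.41, 179.41], [-58.25, 129.5], [7.25, 145.43], [-54.29, 234.29], [11.92, 165.04], [-157.13, 157.13]. Speed limits (degrees/s): [147.25, 147.25, 180, 180, 180, 180].

INTERFACE

Orientations are given as a 3x3 rotation matrix whose columns are the frame's x, y, z axes.
In Python, from plant import env, imaging gives the robot as it stands.
- The arm moves only by the tool arm_command, never from a script. Its argument "deltas" is a list of rows, each a list of 3 entries, a list of its own where there are three numbers: the finger opening in mm, from 0 to 85.4, then the shift along the tool's x, y, z in mm, then the turn, a rotation vector about the tool's x, y, z in degrees. A call has 1 to 20 rows; each row is the pose to reach, as a shift and turn from the pose measured when the call began, along the tool's axes at that moment; what a row does not reach only later rows make up. A row lasts 1/10 s, in which the tool goes at most 50 mm and 8.59 degrees, less where a joint would pass 70% of its speed; a pose out of reach is approached as far as the arm can. A call with a gripper value outside its range is refused whole. The fingers move at their own pace and stop on an object; the grip force is fixed at half the most. Time passes only in rows, so rows that repeat a pose let the fingers close. It gives the time, the measured TCP pose, the force and the opening at its end, in the units of the state.
- env.sense(): the state, without advancing time (a new reading comes with each control period).
- imaging.camera(name): name is "scene" or "side" or "wrist"; returns the picture (480x640x3 uint8, red, green, blue); there is no depth.
- imaging.calibration(name): a dict with "camera_matrix" (3x3 intrinsics, pixels), "R" (3x3) and "t" (3): a world point X has camera coordinates R X + t; the wrist camera has in their place "tool_from_camera" (4x4, takes a point from camera to tool coordinates, whose origin is the TCP and whose axes are the flange's). Camera axes: x right, y down, z forward; pixel columns grow to the right and rows downward; lengths in m; the calibration is good to about 2 mm. A picture is of the moment at which its call begins: read the wrist's pose just before it. calibration takes no time and is no camera call.
- env.job_done(): hands the job in, once; it reports no verdict.
Trained networks look in the newest picture that a camera, given by its name, has taken for a name from the list of things; names that differ only in an ending like _2 or _b are one class to them, and where a whole thing is asked for, a point or a joint stands for the part that bears it (a point fixed in the world has none). Each returns a list of dicts, best first, with "confidence" (0 to 1); they miss things now and then, are a little off and sometimes report something else, mostly with a low value. They report only what shows in the picture. A call takes as long as a camera call. They do not tell look-alikes from the thing itself.
- imaging.recognise(camera, name): "pixel" ([column, row] in pixels, amid what is visible of it).
The state is a dict: "t": time; "qpos": joint angles; "qvel": joint speeds; "joint_efforts": joint torques, N m; "tcp_pos": TCP position; "orientation": TCP orientation; "wrist_force": force on the tool from outside, world axes, zero at the start; "torque": the same for the moment, N m; "opening": opening from 0.0 (shut) to 1.0 (fully open).
Only numpy, scipy, OpenCV 4.12 (cv2) and the standard library are available. Lean on these libraries where they do the work, as an engineer would, in place of code of your own. Each camera call takes 0.05 s, during which the arm holds its last target.

## Working session

There is one attempt and no reset: what is moved stays moved. The work goes in short steps, Python scripts to look and compute and a tool call to move; the robot and the scene stay as the last step left them, time stands still between calls to the robot, and variables do not carry over. Pictures are saved under pics/ and viewed, and the job is handed in when it is done.

Besides the shell and the picture viewer there is one more tool, called after "Request:" as name(argument=value, ...) on one line, values as JSON. arm_command: Moves the arm, as the interface text tells. Its arguments: {"type":"object","properties":{"deltas":{"type":"array","items":{"type":"array"}}},"required":["deltas"]}

```bash
ls; mkdir -p pics
python3 - <<'E'
from plant import env, imaging
import cv2, numpy as np
s=env.sense(); print(s, env.finger_overhang)
for c in ["scene","side"]:
    im=imaging.camera(c); cv2.imwrite(f"pics/{c}0.png",im[:,:,::-1]); k=imaging.calibration(c); print(c,k)
    for n in ["spindle","spindle_grip","bush_top","bush_low","rack","former_dome","former_cone","stand","collar","hex_key"]:
        pass
print(imaging.calibration("wrist"))
E
```

```text
pics
{'t': 0.0, 'qpos': array([-7.75845934e+01,  1.40845413e+01,  8.93251385e+01, -1.12313287e-03,
        7.67030313e+01, -9.97502394e+00]), 'qvel': array([ 0.03503407, -0.01304699, -0.00838868,  0.00544399,  0.03348977,
       -0.02302337]), 'joint_efforts': array([-1.64195931e-04, -4.29513502e+01, -3.26128650e+01, -1.46603566e-04,
        5.33753089e-03, -1.09000322e-05]), 'tcp_pos': array([ 0.24748086, -0.60046148,  0.24417346]), 'orientation': array([[ 9.24608013e-01,  3.80919712e-01, -4.41570015e-04],
       [ 3.80919832e-01, -9.24606082e-01,  1.91707339e-03],
       [ 3.21972720e-04, -1.94074419e-03, -9.99998065e-01]]), 'wrist_force': array([ 0.50381029,  0.72608456, -0.7465433 ]), 'torque': array([-0.034354  , -0.05459311,  0.00428457]), 'opening': 0.9993779896510127} 0.014
scene {'camera_matrix': array([[620.17905763,   0.        , 313.16398004],
       [  0.        , 620.17905763, 240.92625024],
       [  0.        ,   0.        ,   1.        ]]), 'R': array([[ 0.87721676,  0.48009367, -0.00090475],
       [ 0.29101257, -0.53322883, -0.79434167],
       [-0.38184085,  0.696
[... 289 characters left out ...]
14, -0.01661906],
       [-0.02456768,  0.61172102, -0.79069199],
       [ 0.05884213, -0.7886746 , -0.61198855]]), 't': array([0.56337518, 0.10838054, 1.09373749])}
{'camera_matrix': array([[359.49777179,   0.        , 331.00390621],
       [  0.        , 359.49777179, 237.46565878],
       [  0.        ,   0.        ,   1.        ]]), 'tool_from_camera': array([[-6.96829647e-04, -9.45750222e-01, -3.24893878e-01,
         8.40134325e-02],
       [ 9.99999749e-01, -7.00300593e-04, -1.06250173e-04,
         9.80717693e-04],
       [-1.27037250e-04, -3.24893870e-01,  9.45750473e-01,
        -1.28893358e-01],
       [ 0.00000000e+00,  0.00000000e+00,  0.00000000e+00,
         1.00000000e+00]])}
```

View pics/scene0.png

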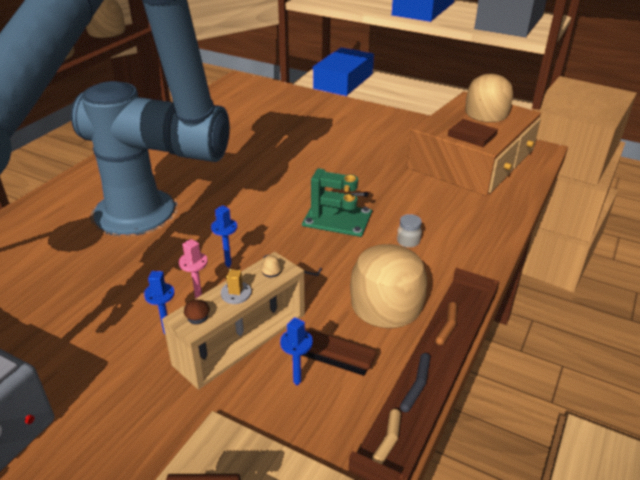

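View pics/side0.png

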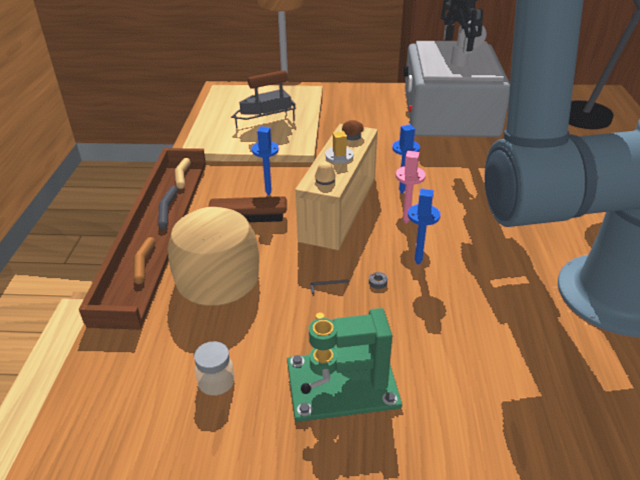

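Candidates shaped like the spindle: the brass-topped one at scene (235,282) / side (340,147), blue at scene (157,290), (224,222) and (297,340), and pink at scene (193,258). Only the brass one, in the rack's middle hole, fits the description. I'll triangulate it next.

```bash
cat > h.py <<'E'
from plant import env, imaging
import cv2, numpy as np
def cal(c):
    k=imaging.calibration(c); return k["camera_matrix"],k["R"],k["t"]
def wcal(s):
    k=imaging.calibration("wrist"); T=k["tool_from_camera"]
    Rw=s["orientation"]@T[:3,:3]; tw=s["orientation"]@T[:3,3]+s["tcp_pos"]
    return k["camera_matrix"],Rw.T,-Rw.T@tw
def proj(C,X):
    K,R,t=C; p=K@(R@np.asarray(X,float)+t); return p[:2]/p[2]
def tri(C1,p1,C2,p2):
    P1=C1[0]@np.c_[C1[1],C1[2]];P2=C2[0]@np.c_[C2[1],C2[2]]
    X=cv2.triangulatePoints(P1,P2,np.array(p1,float).reshape(2,1),np.array(p2,float).reshape(2,1)); X=X[:3,0]/X[3]
    e=[np.linalg.norm(proj(C1,X)-p1),np.linalg.norm(proj(C2,X)-p2)]
    return X,e
def atz(C,p,z):
    K,R,t=C; d=R.T@np.linalg.solve(K,[p[0],p[1],1]); o=-R.T@t; return o+d*(z-o[2])/d[2]
E
python3 - <<'E'
from h import *
A={}
for c in ["scene","side"]:
    im=imaging.camera(c)
    for n in ["spindle_grip","spindle","bush_top","bush_low","former_dome","former_cone","rack","stand","collar","hex_key"]:
        r=imaging.recognise(c,n); A[c,n]=r
        print(c,n,[(np.round(x["pixel"],1).tolist(),round(x["confidence"],2)) for x in r[:4]])
    x,y=(235,282) if c=="scene" else (340,147)
    cv2.imwrite(f"pics/crop_{c}.png",cv2.resize(im[y-45:y+45,x-55:x+55,::-1],None,fx=6,fy=6,interpolation=cv2.INTER_CUBIC))
for n in ["spindle_grip","bush_top","bush_low","former_dome","former_cone","collar"]:
    for a in A["scene",n][:3]:
        for b in A["side",n][:3]:
            print(n,np.round(a["pixel"]),np.round(b["pixel"]),*tri(cal("scene"),a["pixel"],cal("side"),b["pixel"]))
E
```

```text
scene spindle_grip [([198.7, 261.7], 0.85), ([235.9, 292.9], 0.82), ([223.4, 226.5], 0.78), ([299.2, 341.0], 0.66)]
scene spindle [([159.1, 292.0], 0.87), ([194.9, 261.1], 0.84), ([238.1, 290.8], 0.78), ([299.9, 338.2], 0.74)]
scene bush_top [([333.6, 207.8], 0.93)]
scene bush_low [([334.3, 210.0], 0.58)]
scene former_dome [([197.3, 314.4], 0.94)]
scene former_cone [([273.0, 267.6], 0.96)]
scene rack [([233.9, 319.4], 0.63)]
scene stand [([334.9, 207.4], 0.7)]
scene collar [([201.9, 315.2], 0.55)]
scene hex_key [([308.0, 276.4], 0.57)]
side spindle_grip [([402.6, 142.7], 0.94), ([421.0, 218.6], 0.93), ([267.2, 150.1], 0.88), ([407.6, 174.9], 0.82)]
side spindle [([423.0, 215.0], 0.98), ([411.4, 175.4], 0.91), ([407.0, 143.2], 0.9), ([338.3, 150.4], 0.67)]
side bush_top [([342.9, 370.9], 0.8)]
side bush_low [([340.3, 371.5], 0.57)]
side former_dome [([350.1, 130.1], 0.63)]
side former_cone [([323.1, 177.4], 0.81)]
side rack [([336.2, 192.9], 0.85)]
side stand [([346.1, 369.6], 0.55), ([354.5, 128.6], 0.51)]
side collar [([377.2, 277.4], 0.68)]
side hex_key [([327.3, 284.1], 0.7)]
spin
[... 1212 characters left out ...]
.float64(53.2853917281897)]
bush_top [334. 208.] [343. 371.] [0.49711183 0.22954493 0.03173874] [np.float64(2.218873907314534), np.float64(4.124898404146425)]
bush_low [334. 210.] [340. 372.] [0.50085744 0.22714499 0.0272684 ] [np.float64(2.332229142030662), np.float64(4.310371280427253)]
former_dome [197. 314.] [350. 130.] [ 0.50007743 -0.35385764  0.1403945 ] [np.float64(0.7294612475860771), np.float64(0.6773748110708289)]
former_cone [273. 268.] [323. 177.] [ 0.55062356 -0.16316139  0.13593431] [np.float64(0.8257438298847741), np.float64(0.9496821560509556)]
collar [202. 315.] [377. 277.] [ 0.39073192 -0.16905327 -0.09705133] [np.float64(19.35224251971668), np.float64(22.521766372796613)]
```

View pics/crop_scene.png

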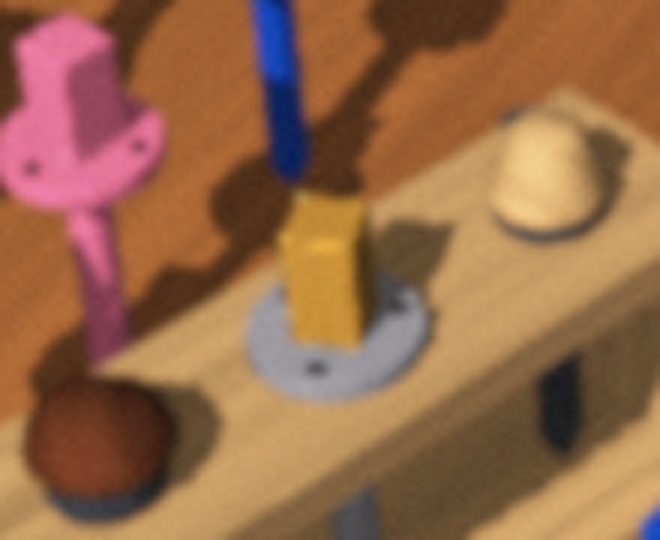

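View pics/crop_side.png

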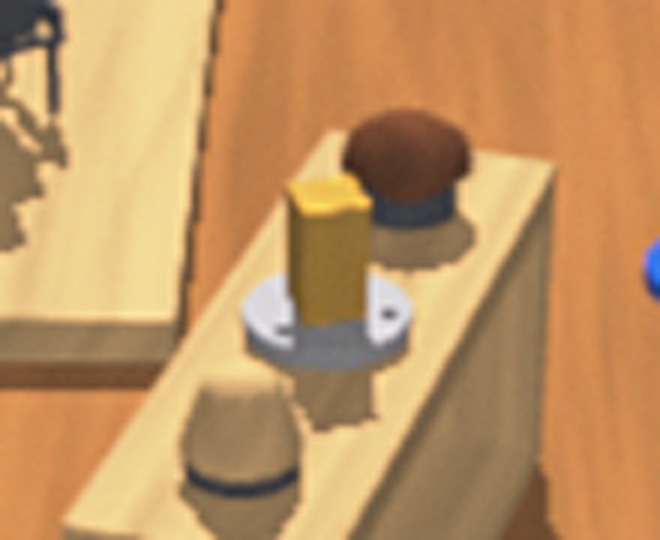

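Run:
```python
from h import *
im=imaging.camera("side"); 
cv2.imwrite("pics/stand_side.png",cv2.resize(im[290:425,270:420,::-1],None,fx=5,fy=4.4,interpolation=cv2.INTER_CUBIC))
im=imaging.camera("scene"); 
cv2.imwrite("pics/stand_scene.png",cv2.resize(im[155:245,290:390,::-1],None,fx=6,fy=6,interpolation=cv2.INTER_CUBIC))
a,b=cal("scene"),cal("side")
for n,p,q in [("brass mid",(235,282),(340,145)),("blue1 top",(157,276),(406,129)),("blue2",(224,212),(426,195)),("blue3",(295,325),(264,130)),("pink",(192,245),(412,156)),("bushtop",(351,180),(323,327))]:
    print(n,*tri(a,p,b,q))
```

```text
brass mid [ 0.52069213 -0.25708961  0.15624982] [np.float64(0.44337780493938106), np.float64(0.4595686598434526)]
blue1 top [ 0.3801884  -0.32187262  0.16209945] [np.float64(0.8317826102300593), np.float64(0.8320911397541874)]
blue2 [ 0.36170939 -0.07132321  0.15908289] [np.float64(0.38882570618087564), np.float64(0.5306598540785612)]
blue3 [ 0.68619155 -0.30744378  0.16160679] [np.float64(0.3457236361809339), np.float64(0.3174691425184457)]
pink [ 0.37672444 -0.20715534  0.16145877] [np.float64(0.053083053927702066), np.float64(0.061064137365116226)]
bushtop [0.53472139 0.23396127 0.1293727 ] [np.float64(0.50239919245763), np.float64(0.9631234063637131)]
```

View stand.

The crops confirm the target: a square gold tang on a grey flange in the middle hole at scene (235,282) and side (340,147), with the dome and cone formers on either side. The blue and pink look-alikes stand free on the bench.

View pics/stand_side.png

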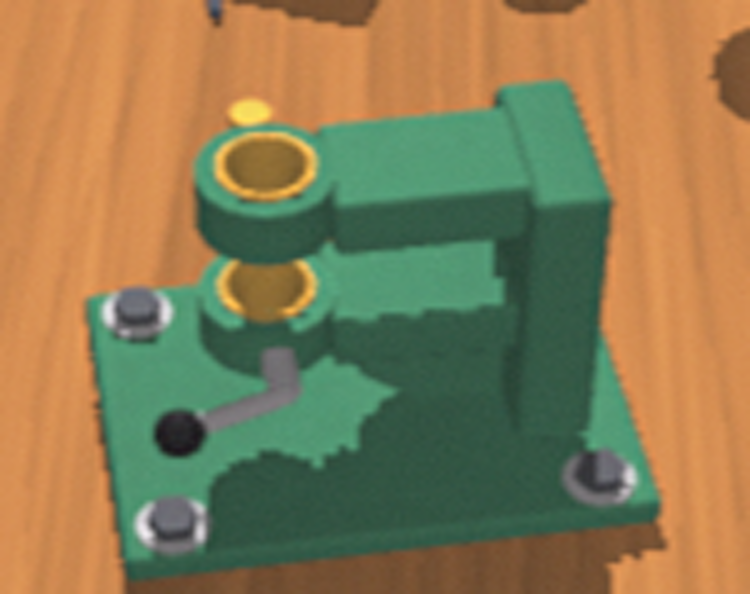

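View pics/stand_scene.png

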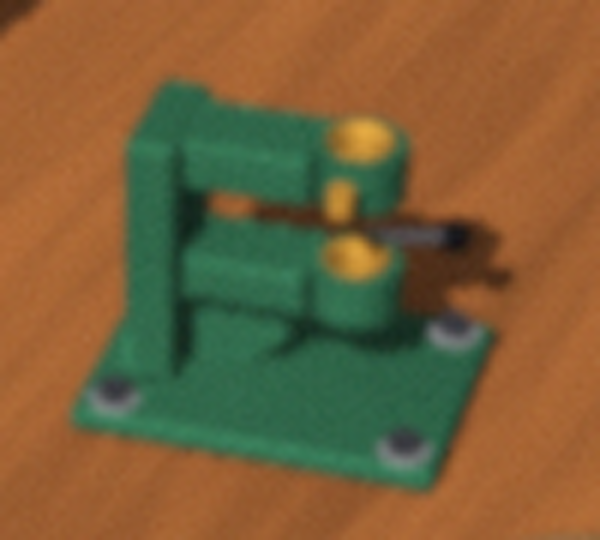

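Request:
arm_command(deltas=[[85,[60,-35,-20],[0,0,0]],[85,[380,-211,-56],[0,0,0]],[85,[380,-211,-56],[0,0,0]],[85,[380,-211,-56],[0,0,0]],[85,[380,-211,-56],[0,0,0]],[85,[380,-211,-56],[0,0,0]],[85,[380,-211,-56],[0,0,0]],[85,[380,-211,-56],[0,0,0]],[85,[380,-211,-56],[0,0,0]],[85,[380,-211,-56],[0,0,0]],[85,[380,-211,-56],[0,0,0]],[85,[380,-211,-56],[0,0,0]],[85,[380,-211,-56],[0,0,0]],[85,[380,-211,-56],[0,0,0]]])

```text
t: 2.7
tcp_pos: [0.518, -0.2621, 0.3011]
orientation: [[0.925, 0.379, -0.0], [0.379, -0.925, 0.0], [-0.0, -0.0, -1.0]]
wrist_force: [-0.6, -0.2, -0.5]
opening: 0.996
```

Run:
```python
from h import *
s=env.sense(); print(s["t"],s["tcp_pos"],s["qpos"].round(1),s["wrist_force"].round(2))
im=imaging.camera("wrist"); C=wcal(s)
for n in ["spindle_grip"]:
    print([(np.round(x["pixel"],1).tolist(),round(x["confidence"],2)) for x in imaging.recognise("wrist",n)])
print(proj(C,[.5207,-.257,.1605]))
cv2.imwrite("pics/w1.png",im[:,:,::-1]); np.savez("w1.npz",im=im,K=C[0],R=C[1],t=C[2])
```

```text
2.7 [ 0.5179561  -0.26210097  0.30111252] [-38.    2.4  96.3  -0.   81.3  29.7] [-0.58 -0.21 -0.53]
[([484.9, 19.1], 0.97), ([234.3, 365.5], 0.9), ([333.1, 211.2], 0.86), ([179.7, 197.2], 0.72), ([395.6, 336.1], 0.69)]
[325.10966936 221.63450908]
```

View pics/w1.png

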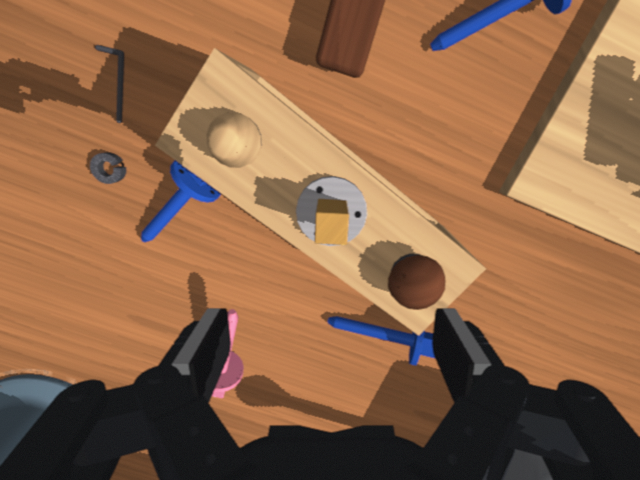

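Wrist view w1 shows the brass tang at (332,222) on its grey flange, the cone former at (235,138) and the dome at (417,281). The tang is nearly square to the current tool axes. Next I'll measure its axis and yaw from an enlarged crop.

Run:
```python
from h import *
d=np.load("w1.npz"); im=d["im"]
cv2.imwrite("pics/w1c.png",cv2.resize(im[170:255,285:380,::-1],None,fx=7,fy=7,interpolation=cv2.INTER_CUBIC))
```

```text
(no output)
```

View pics/w1c.png

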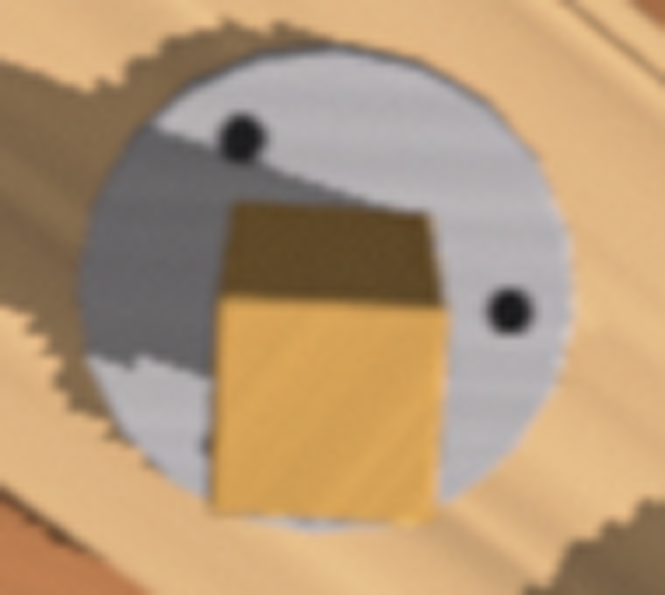

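Run:
```python
from h import *
from scipy.optimize import least_squares
d=np.load("w1.npz"); C=(d["K"],d["R"],d["t"])
px=np.array([(217,295),(446,305),(436,521),(210,515)])/7-3/7+[285,170]
bot=np.array([(235,203),(430,212)])/7-3/7+[285,170]
def f(p,full=True):
    x,y,z,a=p; c,s=np.cos(a),np.sin(a); R=np.array([[c,-s],[s,c]])
    r=[]
    for (u,v),q in zip([(1,1),(1,-1),(-1,-1),(-1,1)],px):
        r+=list(proj(C,[*(R@[.012*u,.012*v]+[x,y]),z])-q)
    for (u,v),q in zip([(1,1),(1,-1)],bot):
        r+=list(proj(C,[*(R@[.012*u,.012*v]+[x,y]),z-.045])-q)
    return r
s=least_squares(f,[.52,-.257,.183,np.radians(22)]); print(s.x,np.degrees(s.x[3]),np.round(s.fun,1))
```

```text
[ 0.5217724  -0.26184599  0.17521068  0.34777418] 19.925992489121807 [ 0.1  0.4  0.1  0.2 -0.2  0.1  0.3 -0.2 -0.3 -0.2  0.  -0.3]
```

Request:
arm_command(deltas=[[85,[22,-38,30],[0,0,2.4]],[85,[24,-38,60],[0,0,2.4]],[85,[24,-38,60],[0,0,2.4]],[85,[24,-38,60],[0,0,2.4]],[85,[24,-38,60],[0,0,2.4]]])

```text
t: 3.3
tcp_pos: [0.5267, -0.2188, 0.2434]
orientation: [[0.94, 0.34, 0.003], [0.34, -0.94, -0.002], [0.002, 0.003, -1.0]]
wrist_force: [-0.2, -0.2, 0.0]
opening: 0.998
```

Run:
```python
from h import *
s=env.sense(); print(s["t"],s["tcp_pos"],s["qvel"].round(2))
im=imaging.camera("wrist"); C=wcal(s)
p=proj(C,[.5218,-.2618,.17]).astype(int); print(p)
x0,y0=p[0]-55,p[1]-50; print(x0,y0)
cv2.imwrite("pics/w2c.png",cv2.resize(im[y0:y0+100,x0:x0+110,::-1],None,fx=6,fy=6,interpolation=cv2.INTER_CUBIC)); np.savez("w2.npz",im=im,K=C[0],R=C[1],t=C[2])
```

```text
3.3 [ 0.52665199 -0.21882063  0.24335638] [ 0.   -0.26 -0.43 -0.03 -0.13  0.14]
[391 288]
336 238
```

View pics/w2c.png

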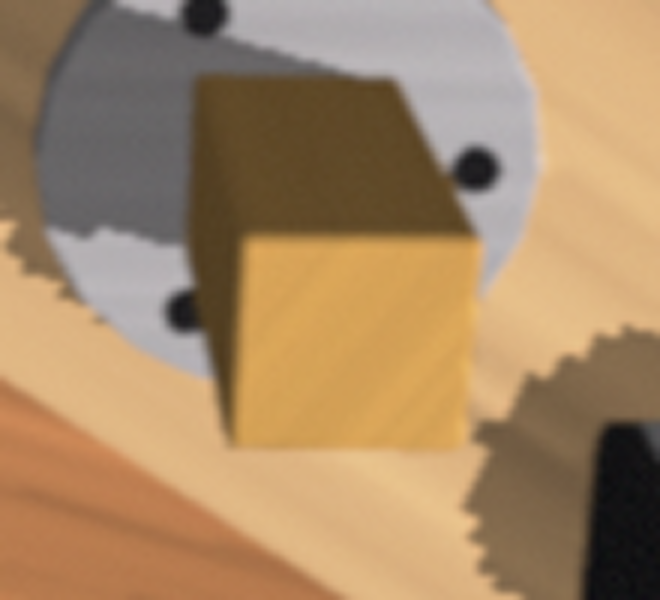

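Run:
```python
from h import *
from scipy.optimize import least_squares
def L(n): d=np.load(n); return (d["K"],d["R"],d["t"])
C1,C2=L("w1.npz"),L("w2.npz")
a=np.array([(217,295),(446,305),(436,521),(210,515),(235,203),(430,212)])/7-3/7+[285,170]
b=np.array([(243,236),(478,239),(466,447),(233,445),(196,75),(395,79)])/6-2.5/6+[336,238]
M=[(1,1,0),(1,-1,0),(-1,-1,0),(-1,1,0),(1,1,-.045),(1,-1,-.045)]
def f(p,V):
    x,y,z,a=p; c,s=np.cos(a),np.sin(a); R=np.array([[c,-s],[s,c]])
    r=[]
    for C,P in V:
      for (u,v,w),q in zip(M,P): r+=list(proj(C,[*(R@[.012*u,.012*v]+[x,y]),z+w])-q)
    return r
for V in ([(C1,a)],[(C2,b)],[(C1,a),(C2,b)]):
    s=least_squares(f,[.52,-.257,.183,.35],args=(V,)); print(s.x.round(4),np.degrees(s.x[3]).round(2),np.round(s.fun,1))
for i in range(6): print(M[i],tri(C1,a[i],C2,b[i]))
# fixed cams check
for c in ["scene","side"]:
    print(c,proj(cal(c),[*s.x[:2],s.x[2]-.0225]))
```

```text
[ 0.5218 -0.2618  0.1752  0.3478] 19.93 [ 0.1  0.4  0.1  0.2 -0.2  0.1  0.3 -0.2 -0.3 -0.2  0.  -0.3]
[ 0.5205 -0.2639  0.1745  0.3444] 19.73 [-0.1  0.1  0.4 -0.3 -0.6 -0.1 -0.1  0.2  0.2  0.4  0.2 -0.3]
[ 0.5229 -0.2616  0.1803  0.3448] 19.75 [ 0.2  0.6  0.9  0.6  0.3  1.1  0.2  0.6 -0.2 -0.2  0.6 -0.2 -0.9 -0.4
  0.8 -0.9 -0.3  0.4 -0.9  0.7 -0.7 -0.7  0.2 -1.4]
(1, 1, 0) (array([ 0.53149407, -0.24580362,  0.18391117]), [np.float64(0.03647856592219304), np.float64(0.044743419565267714)])
(1, -1, 0) (array([ 0.53883339, -0.26759662,  0.18312757]), [np.float64(0.3789582314488869), np.float64(0.46478479427506514)])
(-1, -1, 0) (array([ 0.51706971, -0.2759841 ,  0.1826032 ]), [np.float64(0.031237709001653704), np.float64(0.03806221002866926)])
(-1, 1, 0) (array([ 0.50869755, -0.2540812 ,  0.18175013]), [np.float64(0.3603343623471376), np.float64(0.43842273681810257)])
(1, 1, -0.045) (array([ 0.53055681, -0.24638909,  0.13761633]), [np.float64(0.03948902522001674), np.float64(0.046850294445279175)])
(1, -1, -0.045) (array([ 0.53848133, -0.26795997,  0.13909508]), [np.float64(0.18555435287493846), np.float64(0.22046869149814846)])
scene [234.95466305 283.31148582]
side [339.41434658 143.05577987]
```

Request:
arm_command(deltas=[[85,[-17.4,38.8,5],[0,0,0]],[85,[-17.4,38.8,5],[0,0,0]],[85,[-17.4,38.8,5],[0,0,0]],[85,[-17.4,38.8,5],[0,0,0]],[85,[-17.4,38.8,5],[0,0,0]],[85,[-17.4,38.8,5],[0,0,0]]])

```text
t: 3.95
tcp_pos: [0.5237, -0.2607, 0.2388]
orientation: [[0.94, 0.341, 0.003], [0.341, -0.94, -0.002], [0.002, 0.003, -1.0]]
wrist_force: [-0.2, 1.2, -0.1]
opening: 0.994
```

Run:
```python
from h import *
s=env.sense(); print(s["t"],s["tcp_pos"],s["orientation"].round(4).tolist(),s["qvel"].round(2))
im=imaging.camera("wrist"); C=wcal(s)
cv2.imwrite("pics/w3.png",im[:,:,::-1]); np.savez("w3.npz",im=im,K=C[0],R=C[1],t=C[2])
```

```text
3.95 [ 0.52370189 -0.26071167  0.23879344] [[0.9402, 0.3405, 0.0031], [0.3405, -0.9402, -0.0021], [0.0022, 0.003, -1.0]] [-0.04  0.19  0.04 -0.12 -0.    0.04]
```

View pics/w3.png

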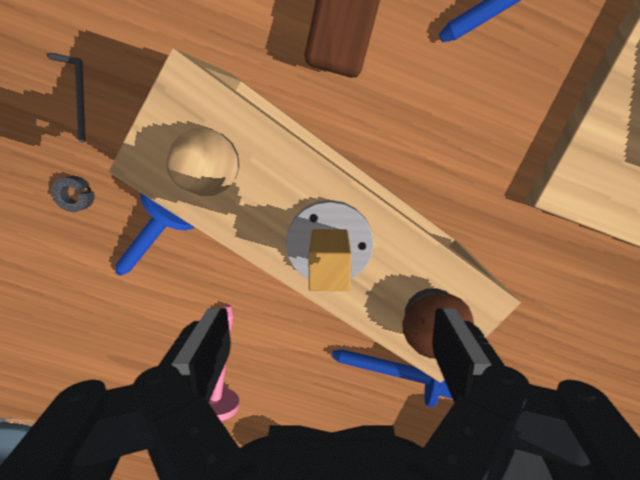

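The tang sits mid-way between the fingers (tang column 330, fingers at about 225 and 440), and the stereo top height is 0.183, matching the text. Descending to grasp.

Request:
arm_command(deltas=[[60,[0,0,25],[0.17,-0.13,0]],[60,[0,0,45],[0.17,-0.13,0]],[60,[0,0,62],[0.17,-0.13,0]],[60,[0,0,74],[0.17,-0.13,0]],[60,[0,0,80.5],[0.17,-0.13,0]],[60,[0,0,80.5],[0.17,-0.13,0]],[60,[0,0,80.5],[0.17,-0.13,0]],[60,[0,0,80.5],[0.17,-0.13,0]]])

```text
t: 4.8
tcp_pos: [0.5245, -0.2613, 0.1594]
orientation: [[0.94, 0.341, 0.001], [0.341, -0.94, -0.001], [0.001, 0.002, -1.0]]
wrist_force: [0.6, -0.1, 0.1]
opening: 0.7
```

Run:
```python
from h import *
s=env.sense(); print(s["t"],s["tcp_pos"],s["orientation"].round(4).tolist(),s["wrist_force"])
im=imaging.camera("wrist"); cv2.imwrite("pics/w4.png",im[:,:,::-1])
```

```text
4.8 [ 0.52450086 -0.26130091  0.15936548] [[0.9402, 0.3406, 0.0014], [0.3406, -0.9402, -0.0013], [0.0009, 0.0017, -1.0]] [ 0.63956441 -0.11805621  0.05935798]
```

View pics/w4.png

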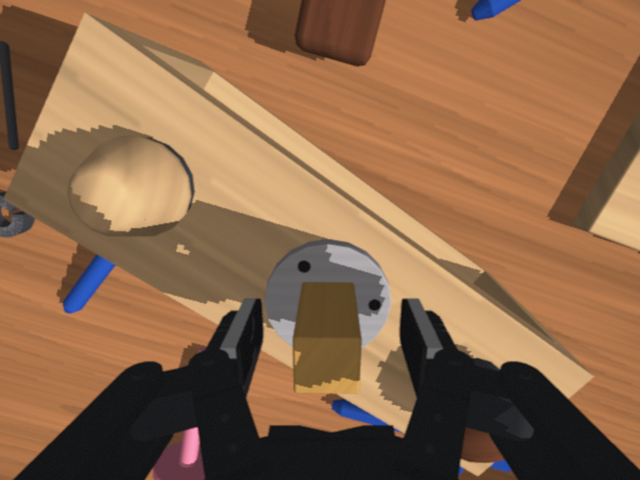

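Run:
```python
from h import *
k=imaging.calibration("wrist");T=np.linalg.inv(k["tool_from_camera"])
for z in (-.0236,.0214):
  for x in (.012,-.012):
    for y in (-.012,.012):
      p=T@[x,y,z,1]; p=k["camera_matrix"]@p[:3]; print(x,y,z,(p[:2]/p[2]).round(1))
```

```text
0.012 -0.012 -0.0236 [293.2 336.7]
0.012 0.012 -0.0236 [363.4 336.6]
-0.012 -0.012 -0.0236 [295.5 393.2]
-0.012 0.012 -0.0236 [361.5 393.1]
0.012 -0.012 0.0214 [302.9 279.4]
0.012 0.012 0.0214 [355.  279.4]
-0.012 -0.012 0.0214 [304.2 324.6]
-0.012 0.012 0.0214 [354.  324.6]
```

The tang is centred to within 0.5 mm of the prediction (rows 337/392, columns 294–360). Closing.

Request:
arm_command(deltas=[[20,[0,0,0],[0,0,0]],[20,[0,0,0],[0,0,0]],[20,[0,0,0],[0,0,0]],[20,[0,0,0],[0,0,0]],[10,[0,0,0],[0,0,0]],[10,[0,0,0],[0,0,0]],[10,[0,0,0],[0,0,0]],[10,[0,0,0],[0,0,0]]])

```text
t: 5.65
tcp_pos: [0.5246, -0.2613, 0.1598]
orientation: [[0.94, 0.341, 0.002], [0.341, -0.94, -0.001], [0.001, 0.002, -1.0]]
wrist_force: [-0.6, 1.7, 4.7]
opening: 0.271
```

Request:
arm_command(deltas=[[5,[0,0,-5],[0,0,0]],[5,[0,0,-15],[0,0,0]],[5,[0,0,-15],[0,0,0]],[5,[0,0,-15],[0,0,0]]])

```text
t: 6.05
tcp_pos: [0.5245, -0.2613, 0.1748]
orientation: [[0.94, 0.34, 0.002], [0.34, -0.94, -0.001], [0.001, 0.002, -1.0]]
wrist_force: [0.9, 0.3, -3.5]
opening: 0.274
```

Run:
```python
from h import *
s=env.sense(); print(s["t"],s["tcp_pos"],s["orientation"].round(4).tolist(),s["wrist_force"],s["opening"])
im=imaging.camera("wrist"); cv2.imwrite("pics/w5.png",im[:,:,::-1])
```

```text
6.05 [ 0.52454598 -0.26130354  0.17475917] [[0.9403, 0.3405, 0.0019], [0.3405, -0.9403, -0.0014], [0.0013, 0.002, -1.0]] [ 0.93526689  0.27392206 -3.45618179] 0.27386636891488647
```

View pics/w5.png

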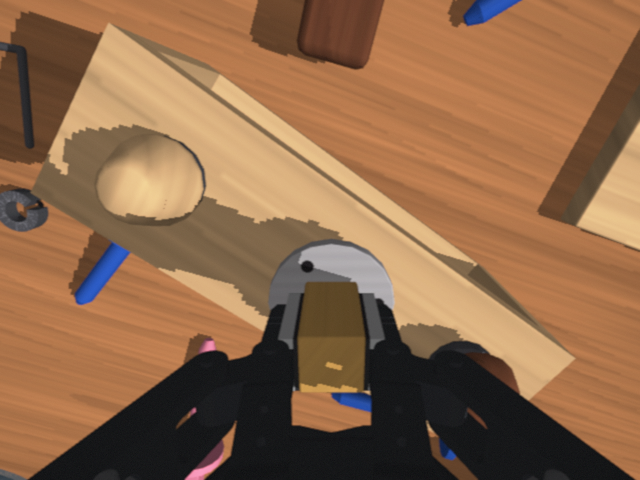

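Request:
arm_command(deltas=[[5,[0,0,-25],[0.1,-0.07,0]],[5,[0,0,-55],[0.1,-0.07,0]],[5,[0,0,-85],[0.1,-0.07,0]],[5,[0,0,-115],[0.1,-0.07,0]],[5,[0,0,-145],[0.1,-0.07,0]],[5,[0,0,-165],[0.1,-0.07,0]],[5,[0,0,-165],[0.1,-0.07,0]],[5,[0,0,-165],[0.1,-0.07,0]],[5,[0,0,-165],[0.1,-0.07,0]]])

```text
t: 7.0
tcp_pos: [0.5235, -0.2606, 0.337]
orientation: [[0.94, 0.34, -0.003], [0.34, -0.94, 0.002], [-0.002, -0.003, -1.0]]
wrist_force: [0.1, 0.1, -3.7]
opening: 0.274
```

Run:
```python
from h import *
s=env.sense(); print(s["t"],s["tcp_pos"],s["orientation"].round(4).tolist(),s["wrist_force"],s["opening"],s["qpos"].round(1))
a=[]
for c in ["scene","side"]:
    im=imaging.camera(c)
    a.append(im[:, :, ::-1]); cv2.imwrite(f"pics/{c}6.png",im[:,:,::-1])
cv2.imwrite("pics/six.png",np.hstack([cv2.resize(a[0][100:420,100:420],(400,400)),cv2.resize(a[1][0:320,180:500],(400,400))]))
```

```text
7.0 [ 0.52352856 -0.26059888  0.33698026] [[0.9402, 0.3405, -0.0032], [0.3405, -0.9402, 0.0021], [-0.0023, -0.0031, -1.0]] [ 0.08248662  0.13719103 -3.72881876] 0.27378130707955467 [-37.6   1.9  93.1  -0.   85.2  32.5]
```

View pics/six.png

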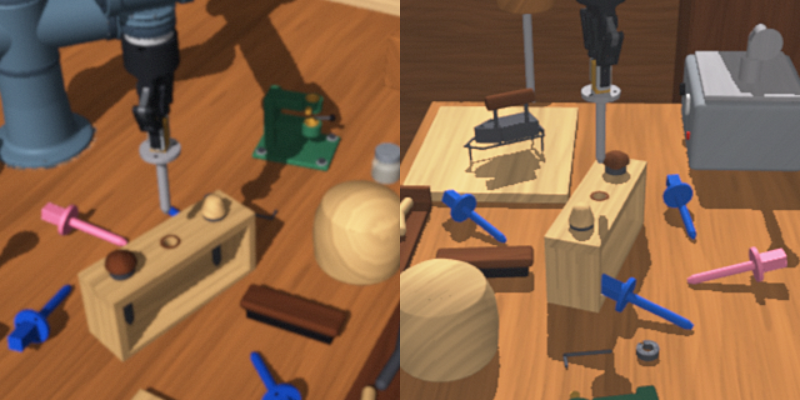

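Lifted: the shaft is clear of the rack, both formers are still in place, and the look-alikes have toppled on their own. Next I'll carry it, tip at about 0.19 m, to a spot beside the stand where the wrist camera can see the top bushing.

Request:
arm_command(deltas=[[5,[3,-15,-5],[-0.1,0.1,0]],[5,[9,-45,-5],[-0.18,0.13,0]],[5,[15,-80,-5],[-0.18,0.13,0]],[5,[22,-115,-5],[-0.18,0.13,0]],[5,[29,-150,-5],[-0.18,0.13,0]],[5,[35,-185,-5],[-0.18,0.13,0]],[5,[42,-220,-5],[-0.18,0.13,0]],[5,[49,-255,-5],[-0.18,0.13,0]],[5,[55,-290,-5],[-0.18,0.13,0]],[5,[62,-325,-5],[-0.18,0.13,0]],[5,[69,-360,-5],[-0.18,0.13,0]],[5,[75,-395,-5],[-0.18,0.13,0]],[5,[82,-430,-5],[-0.18,0.13,0]],[5,[86,-450,-5],[-0.18,0.13,0]],[5,[88,-460,-5],[-0.18,0.13,0]],[5,[88,-460,-5],[-0.18,0.13,0]],[5,[88,-460,-5],[-0.18,0.13,0]],[5,[88,-460,-5],[-0.18,0.13,0]]])

```text
t: 8.9
tcp_pos: [0.45, 0.2009, 0.3433]
orientation: [[0.941, 0.339, 0.0], [0.339, -0.941, -0.001], [0.0, 0.001, -1.0]]
wrist_force: [0.0, 0.5, -3.6]
opening: 0.273
```

Run:
```python
from h import *
s=env.sense(); print(s["t"],s["tcp_pos"],s["orientation"].round(4).tolist(),s["wrist_force"],s["opening"],s["qpos"].round(1),s["qvel"].round(2))
im=imaging.camera("wrist"); C=wcal(s)
print(proj(C,[.5343,.234,.135]),[(np.round(x["pixel"],1).tolist(),round(x["confidence"],2)) for x in imaging.recognise("wrist","bush_top")])
cv2.imwrite("pics/w7.png",im[:,:,::-1]); np.savez("w7.npz",im=im,K=C[0],R=C[1],t=C[2])
print(tri(cal("scene"),(349.6,178.1),cal("side"),(322.6,327.1)))
```

```text
8.9 [0.44996157 0.20091665 0.34334074] [[0.9407, 0.3392, 0.0002], [0.3392, -0.9407, -0.0005], [0.0, 0.0006, -1.0]] [ 0.02879135  0.54698704 -3.60800063] 0.27309643390700983 [ 10.9 -11.5 105.1  -0.   86.4  81. ] [-0.28  0.11 -0.15  0.05  0.08  0.08]
[326.85313546 106.17011917] [([324.0, 132.1], 0.89)]
(array([0.53251037, 0.23576545, 0.13249697]), [np.float64(0.5138894289637479), np.float64(0.9870224102748559)])
```

View pics/w7.png

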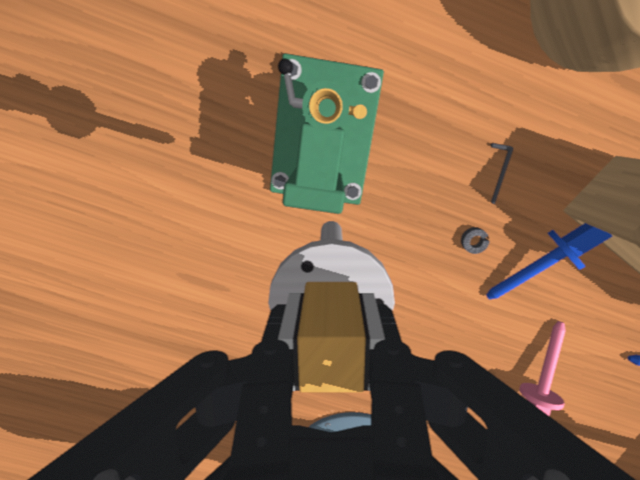

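Run:
```python
from h import *
im=np.load("w7.npz")["im"]
k=imaging.calibration("wrist");T=np.linalg.inv(k["tool_from_camera"])
for q in ([0,0,.1448,1],[0.004,0,.1448,1],[0.008,0,.1348,1],[0.03,0,.0215,1]):
    p=k["camera_matrix"]@(T@q)[:3]; print(q,(p[:2]/p[2]).round(1))
A=cv2.resize(im[80:130,300:350,::-1],None,fx=8,fy=8,interpolation=cv2.INTER_CUBIC)
B=cv2.resize(im[210:260,305:355,::-1],None,fx=8,fy=8,interpolation=cv2.INTER_CUBIC)
cv2.imwrite("pics/w7c.png",np.hstack([A,B]))
```

```text
[0, 0, 0.1448, 1] [329.8 225.6]
[0.004, 0, 0.1448, 1] [329.8 220.8]
[0.008, 0, 0.1348, 1] [329.8 219.4]
[0.03, 0, 0.0215, 1] [328.9 242.6]
```

View pics/w7c.png

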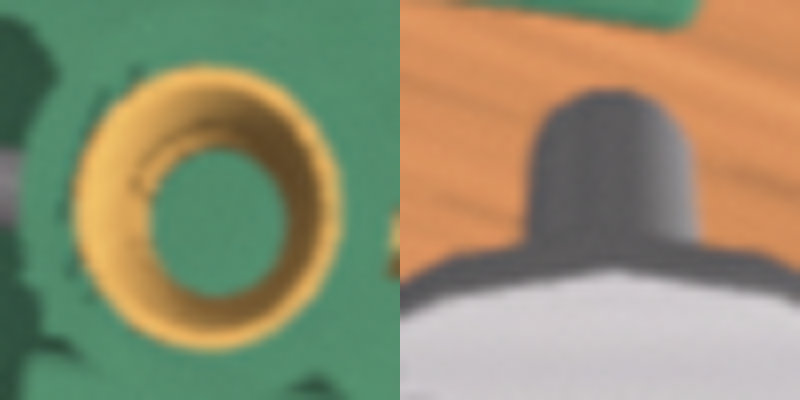

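Request:
arm_command(deltas=[[5,[5,-20,0],[0,0,0]],[5,[8,-40,0],[0,0,0]],[5,[10,-50,0],[0,0,0]],[5,[10,-50,0],[0,0,0]],[5,[10,-50,0],[0,0,0]],[5,[10,-50,0],[0,0,0]]])

```text
t: 9.6
tcp_pos: [0.4427, 0.2507, 0.3433]
orientation: [[0.941, 0.338, 0.0], [0.338, -0.941, -0.001], [-0.0, 0.001, -1.0]]
wrist_force: [0.2, 0.3, -3.8]
opening: 0.269
```

Run:
```python
from h import *
s=env.sense(); print(s["t"],s["tcp_pos"],s["orientation"].round(4).tolist(),s["qvel"].round(2))
im=imaging.camera("wrist"); C=wcal(s)
p=proj(C,[.5343,.234,.135]); print(p); np.savez("w8.npz",im=im,K=C[0],R=C[1],t=C[2])
x,y=p.astype(int)-25; print(x,y)
cv2.imwrite("pics/w8.png",im[:,:,::-1])
A=cv2.resize(im[y:y+50,x:x+50,::-1],None,fx=8,fy=8,interpolation=cv2.INTER_CUBIC)
cv2.imwrite("pics/w8c.png",A)
```

```text
9.6 [0.44269389 0.25070409 0.34333887] [[0.9411, 0.3382, 0.0003], [0.3382, -0.9411, -0.0007], [-0.0, 0.0008, -1.0]] [-0.11 -0.12  0.09  0.07 -0.1   0.15]
[382.13167721 118.08734495]
357 93
```

View pics/w8c.png

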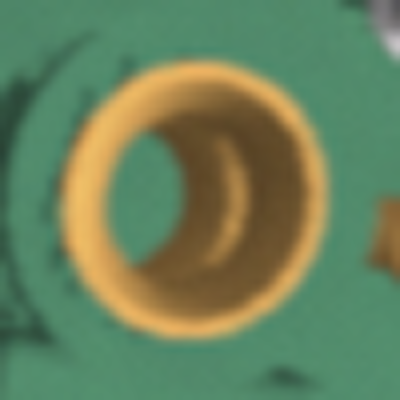

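Run:
```python
from h import *
def L(n): d=np.load(n); return (d["K"],d["R"],d["t"])
C1,C2=L("w7.npz"),L("w8.npz")
p1,p2=(325.6,105.6),(380.9,117.6)
print(tri(C1,p1,C2,p2)); print(atz(C1,p1,.135),atz(C2,p2,.135))
# tip at z plane in w7/w8
print("tip w7", atz(C1,(331.1,227),.3433-.1448))
im=np.load("w8.npz")["im"]
cv2.imwrite("pics/w8t.png",cv2.resize(im[205:265,290:370,::-1],None,fx=8,fy=8,interpolation=cv2.INTER_CUBIC))
X,e=tri(C1,p1,C2,p2)
for c in ["scene","side"]: print(c,proj(cal(c),X),proj(cal(c),[.5335,.2345,.135]))
```

```text
(array([0.53434093, 0.23519338, 0.13499657]), [np.float64(0.03636552983683514), np.float64(0.03599316840305023)])
[0.53437089 0.23519671 0.135     ] [0.534311   0.23518891 0.135     ]
tip w7 [0.4492493  0.19948429 0.1985    ]
scene [350.67686052 177.69366963] [350.25850227 177.73530876]
side [322.27985117 325.24838638] [322.88318461 324.91520476]
```

View pics/w8t.png

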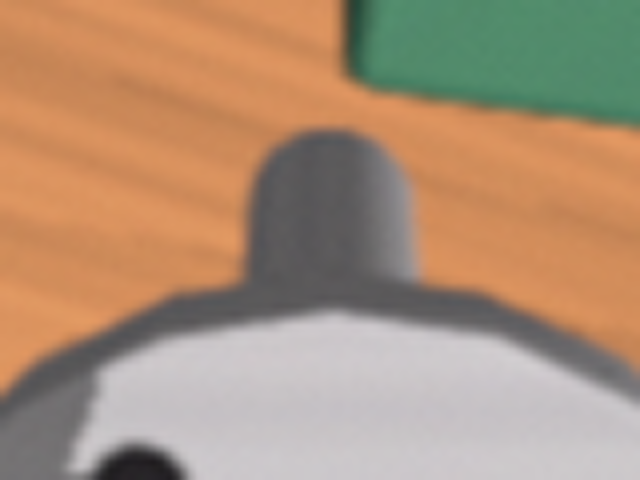

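Request:
arm_command(deltas=[[5,[20,11,0],[0,0,0]],[5,[45,24,0],[0,0,0]],[5,[70,38,0],[0,0,0]],[5,[82,44.5,0],[0,0,0]],[5,[82,44.5,0],[0,0,0]],[5,[82,44.5,15],[0,0,0]],[5,[82,44.5,35],[0,0,0]],[5,[82,44.5,46],[0,0,0]],[5,[82,44.5,46],[0,0,0]],[5,[82,44.5,46],[0,0,0]],[5,[82,44.5,46],[0,0,0]]])

```text
t: 10.75
tcp_pos: [0.5352, 0.2368, 0.2987]
orientation: [[0.941, 0.338, 0.002], [0.338, -0.941, -0.0], [0.002, 0.001, -1.0]]
wrist_force: [0.2, 0.3, -3.3]
opening: 0.274
```

Run:
```python
from h import *
s=env.sense(); print(s["t"],s["tcp_pos"],s["orientation"].round(4).tolist(),s["wrist_force"],s["opening"],s["qvel"].round(2))
a=imaging.camera("scene");b=imaging.camera("side"); np.savez("f9.npz",a=a,b=b)
A=cv2.resize(a[115:215,300:400,::-1],(400,400),interpolation=cv2.INTER_CUBIC)
B=cv2.resize(b[260:360,273:373,::-1],(400,400),interpolation=cv2.INTER_CUBIC)
cv2.imwrite("pics/f9.png",np.hstack([A,B]))
X=s["tcp_pos"]+[-.0007,-.0014,0]
for c in ["scene","side"]:
    print(c,[proj(cal(c),X-[0,0,d]).round(1).tolist() for d in (.0338,.1348,.1448)], proj(cal(c),[.5343,.2352,.135]).round(1))
```

```text
10.75 [0.53522274 0.23676784 0.29865596] [[0.941, 0.3383, 0.0023], [0.3383, -0.941, -0.0002], [0.0021, 0.001, -1.0]] [ 0.22419791  0.27833981 -3.3048654 ] 0.2737532268198638 [-0.13 -0.06 -0.32 -0.14 -0.01 -0.1 ]
scene [[352.7, 131.5], [351.2, 167.8], [351.0, 171.3]] [350.7 177.7]
side [[321.4, 256.5], [322.0, 311.2], [322.1, 316.1]] [322.3 325.3]
```

View pics/f9.png

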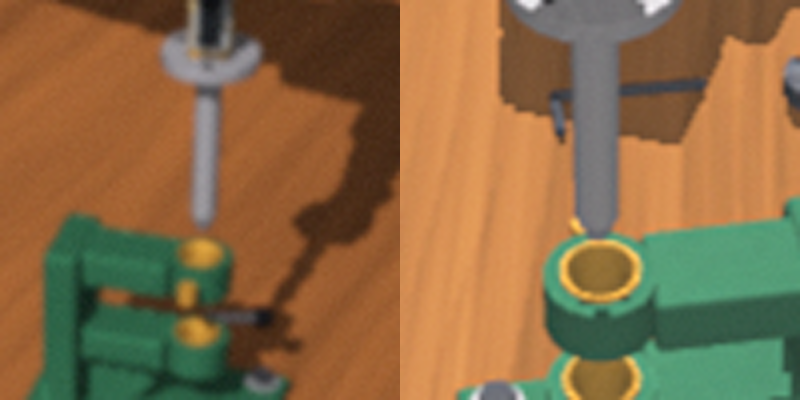

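Fixed-camera check: the tip sits over the mouth (scene 350.7 vs 350.2, side 322.2 vs 323.2), so the tip is about 1 mm too far in +x. I'll trim that and descend into the flare slowly.

Request:
arm_command(deltas=[[5,[-0.5,-0.1,4],[0.06,-0.12,0]],[5,[-0.5,-0.1,9],[0.06,-0.12,0]],[5,[-0.5,-0.1,14],[0.06,-0.12,0]],[5,[-0.5,-0.1,19],[0.06,-0.12,0]],[5,[-0.5,-0.1,24],[0.06,-0.12,0]],[5,[-0.5,-0.1,28],[0.06,-0.12,0]],[5,[-0.5,-0.1,28],[0.06,-0.12,0]],[5,[-0.5,-0.1,28],[0.06,-0.12,0]]])

```text
t: 11.65
tcp_pos: [0.5349, 0.2366, 0.2706]
orientation: [[0.941, 0.338, -0.0], [0.338, -0.941, 0.0], [-0.0, -0.0, -1.0]]
wrist_force: [-0.3, -0.0, -2.6]
opening: 0.276
```

Run:
```python
from h import *
s=env.sense(); print(s["t"],s["tcp_pos"],s["orientation"].round(4).tolist(),s["wrist_force"],s["torque"],s["opening"])
```

```text
11.65 [0.53491202 0.23661464 0.27055588] [[0.9411, 0.3382, -0.0001], [0.3382, -0.9411, 0.0001], [-0.0001, -0.0001, -1.0]] [-0.28038255 -0.01752064 -2.59446855] [-0.01657696  0.02906994 -0.01386114] 0.27617992722253737
```

Tip is inside the mouth with no contact force. Continuing.

Request:
arm_command(deltas=[[5,[0,0,5],[0,0,0]],[5,[0,0,10],[0,0,0]],[5,[0,0,15],[0,0,0]],[5,[0,0,20],[0,0,0]],[5,[0,0,25],[0,0,0]],[5,[0,0,28],[0,0,0]],[5,[0,0,28],[0,0,0]],[5,[0,0,28],[0,0,0]]])

```text
t: 12.45
tcp_pos: [0.535, 0.2366, 0.2427]
orientation: [[0.941, 0.338, 0.0], [0.338, -0.941, 0.0], [0.0, -0.0, -1.0]]
wrist_force: [0.4, 0.7, -2.8]
opening: 0.272
```

Run:
```python
from h import *
s=env.sense(); print(s["t"],s["tcp_pos"],s["orientation"].round(4).tolist(),s["wrist_force"],s["torque"],s["opening"])
a=imaging.camera("scene");b=imaging.camera("side")
A=cv2.resize(a[125:225,300:400,::-1],(400,400),interpolation=cv2.INTER_CUBIC)
B=cv2.resize(b[280:380,273:373,::-1],(400,400),interpolation=cv2.INTER_CUBIC)
cv2.imwrite("pics/f10.png",np.hstack([A,B]))
```

```text
12.45 [0.53496235 0.23664192 0.24265217] [[0.9411, 0.3382, 0.0001], [0.3382, -0.9411, 0.0001], [0.0001, -0.0001, -1.0]] [ 0.37455878  0.69705256 -2.81342088] [-0.00139771 -0.01869748 -0.0238223 ] 0.27172914164547407
```

View pics/f10.png

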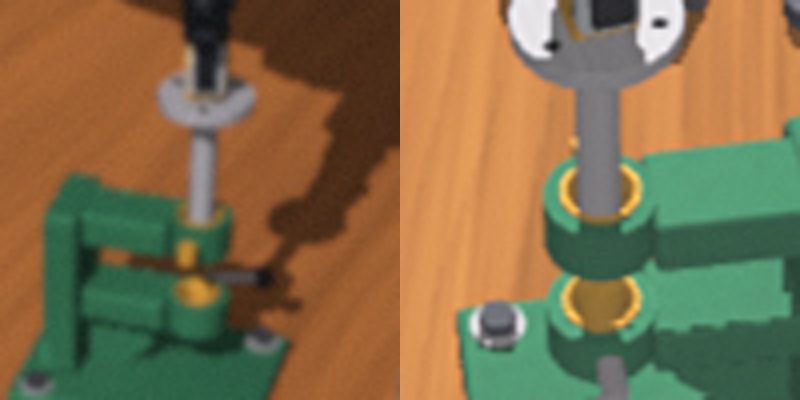

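The shaft is in the top bushing and centred (side crop 600 vs ring centre 601), forces under 1 N. On to the bottom bushing.

Request:
arm_command(deltas=[[5,[0,0,5],[0,0,0]],[5,[0,0,10],[0,0,0]],[5,[0,0,15],[0,0,0]],[5,[0,0,20],[0,0,0]],[5,[0,0,25],[0,0,0]],[5,[0,0,30],[0,0,0]],[5,[0,0,35],[0,0,0]],[5,[0,0,40],[0,0,0]],[5,[0,0,40],[0,0,0]],[5,[0,0,40],[0,0,0]]])

```text
t: 13.55
tcp_pos: [0.5351, 0.2367, 0.2029]
orientation: [[0.941, 0.338, 0.001], [0.338, -0.941, 0.0], [0.001, -0.0, -1.0]]
wrist_force: [0.1, 0.0, -2.7]
opening: 0.271
```

Run:
```python
from h import *
s=env.sense(); print(s["t"],s["tcp_pos"],s["orientation"].round(4).tolist(),s["wrist_force"],s["torque"],s["opening"])
```

```text
13.55 [0.53514696 0.23667949 0.20288291] [[0.9411, 0.3382, 0.0005], [0.3382, -0.9411, 0.0002], [0.0005, -0.0, -1.0]] [ 0.06803864  0.03832094 -2.70175796] [ 0.07855902 -0.02363365 -0.00395315] 0.27129331086366454
```

Request:
arm_command(deltas=[[5,[0,0,5],[0,0,0]],[5,[0,0,10],[0,0,0]],[5,[0,0,15],[0,0,0]],[5,[0,0,20],[0,0,0]],[5,[0,0,23],[0,0,0]],[5,[0,0,23],[0,0,0]],[5,[0,0,23],[0,0,0]],[5,[0,0,23],[0,0,0]]])

```text
t: 14.35
tcp_pos: [0.5354, 0.2367, 0.1802]
orientation: [[0.941, 0.338, 0.001], [0.338, -0.941, 0.0], [0.001, 0.0, -1.0]]
wrist_force: [-1.0, 0.5, -2.6]
opening: 0.271
```

Run:
```python
from h import *
s=env.sense(); print(s["t"],s["tcp_pos"],s["orientation"].round(4).tolist(),s["wrist_force"],s["torque"],s["opening"],s["qvel"].round(2))
a=imaging.camera("scene");b=imaging.camera("side");w=imaging.camera("wrist")
A=cv2.resize(a[140:220,310:390,::-1],(400,400),interpolation=cv2.INTER_CUBIC)
B=cv2.resize(b[290:370,283:363,::-1],(400,400),interpolation=cv2.INTER_CUBIC)
cv2.imwrite("pics/f11.png",np.hstack([A,B])); cv2.imwrite("pics/w11.png",w[:,:,::-1]); cv2.imwrite("pics/side11.png",b[:,:,::-1])
for c in ["scene","side"]:
    for z in (.150,.158): print(c,z,proj(cal(c),[.5343,.2352,z]).round(1), [proj(cal(c),[.5343+.03*np.cos(t),.2352+.03*np.sin(t),z])[1].round(1) for t in np.radians([-60,-62,90,118])])
    print(proj(cal(c),[.5343,.2352,.135]).round(1))
```

```text
14.35 [0.53536477 0.23674982 0.18022478] [[0.9411, 0.3382, 0.0011], [0.3382, -0.9411, 0.0003], [0.0012, 0.0001, -1.0]] [-1.04893164  0.5200164  -2.60618983] [0.02135816 0.01687853 0.02714379] 0.2712796094581574 [ 0.06  0.01 -0.    0.04  0.08  0.04]
scene 0.15 [350.9 172.6] [np.float64(178.9), np.float64(178.9), np.float64(167.2), np.float64(166.5)]
scene 0.158 [351.  169.9] [np.float64(176.1), np.float64(176.1), np.float64(164.5), np.float64(163.8)]
[350.7 177.7]
side 0.15 [322.2 318. ] [np.float64(304.8), np.float64(304.6), np.float64(333.6), np.float64(332.0)]
side 0.158 [322.2 314. ] [np.float64(300.9), np.float64(300.7), np.float64(329.6), np.float64(328.1)]
[322.3 325.3]
```

View pics/f11.png

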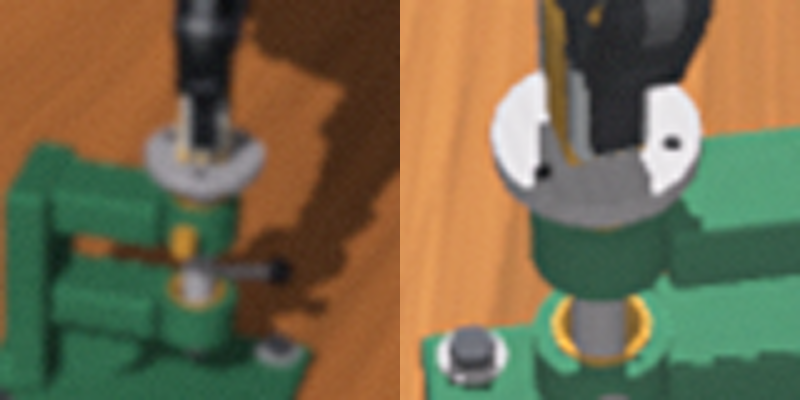

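View pics/side11.png

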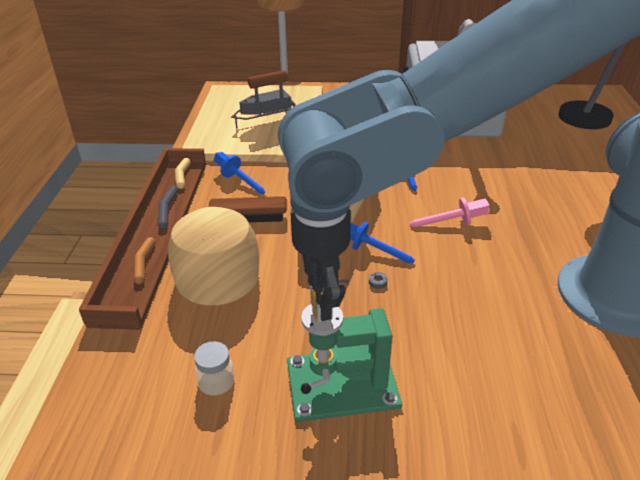

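View pics/w11.png

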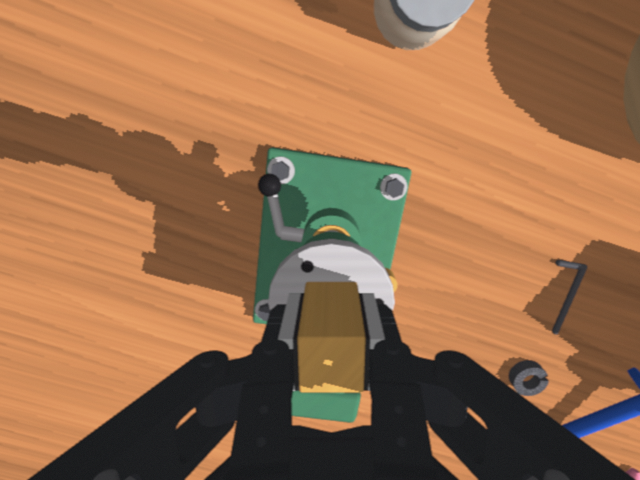

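The flange underside measures 0.149–0.150 m (gap about 15 mm), the shaft shows below the bottom bushing, and the tang hasn't slipped in the grip. The arm is at rest, so I'm handing in.

Run:
```python
from plant import env
s=env.sense(); print(s["t"],s["tcp_pos"],s["wrist_force"],s["opening"])
print(env.job_done())
```

```text
14.5 [0.53528994 0.23674207 0.18017589] [ 0.5703884  -0.43435764 -3.02523285] 0.2741869221965854
the job is handed in; nothing more can be done
None
```

I lifted the brass-tanged spindle out of the rack's middle hole and lowered it through the top and then the bottom bushing of the green stand. I handed the job in at 14.5 s, still gripping it. No verdict came back, so everything below is from my own checks.

**Last checks**
- **Gap:** the flange is about 15 mm above the top bushing (TCP at z = 0.180 m; both fixed cameras agree within about 1 mm).
- **Fit:** the shaft is centred in the bottom bushing in the side view. Its end shows below that bushing, about 15 mm down by calculation.
- **Grip:** the tang sits in the fingers as it did after lift-off, so there was no slip, and the opening reads 23.4 mm.
- **Forces:** the sideways wrist force was about 1 N or less throughout the insertion. The arm was at rest.
- **Bystanders:** both formers were in place right after the lift. The rack was hidden by the arm in the last pictures, so I did not re-check them at the end. The collar, hat block, brush and jar are where they were in the final side view, and the hex key shows lying in the last wrist view.

**Disagreements**
- The fixed cameras differed from the wrist camera by up to about 2 mm on the bushing. I went by the wrist camera and trimmed about 0.5 mm from the side view.
- The blue and pink look-alikes fell over on their own during the run. I never touched them.
- The recogniser mixed the look-alikes up with the spindle, so I told them apart by colour in the crops.

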